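# Set a bag sealer to heavy film and start it

### The job

The next garment goes into a heavy bag. With the fingertips, and without squeezing or forcing it, push the red-knobbed lever on the bag sealer's deck past its first click position (one yellow bar) all the way to its second stop (two orange bars), so that it stays there; only then press the green start button fully down and let it come back up. Leave the tape roll, the yellow tag bin and the pen cup standing where they are.

Things in the scene. Friction and masses are not known exactly. Their poses are not given: they have to be found in the camera images.
- sealer: Bench bag sealer, fixed to the table. Grey control deck 190 (x) x 300 (y) x 70 mm high with lever and green button on top; origin at the centre of the deck's underside, on the table. x points away from the operator, y to the operator's left. A blue sealing unit stands behind (x 92 to 168 mm, y +-180 mm, up to 120 mm high).
- pivot (a point): Centre of the lever's vertical hinge at deck-top height (z 70 mm), at (55, 30, 70) mm in the sealer's frame; axes as the sealer's. The hub here is a steel disc of radius 21 mm, up to 25 mm above the deck.
- knob (a point): Point on the axis of the lever's upright red knob post, 42 mm above the deck (z 112 mm), 100 mm from the hinge; x axis points to the hinge. Post 22 mm in diameter, from 10 to 64 mm above the deck. A steel arm 16 mm wide, 10 to 18 mm above the deck, joins it to the hub. Two stop pins 20 mm high stand on the deck 45 mm from the hinge.
- lever (a joint): Lever angle, rad, counter-clockwise from above. 0: start (white dot), arm points to the sealer's -x turned 0.65 rad to +y. 0.65: first detent (one yellow bar), arm along -x. 1.30: second stop (two orange bars, knob at -y), end of travel. The knob needs up to about 6 N to leave start or detent, and again near 1.15; it clicks into place within 0.1 rad of these three, elsewhere it stays where left.
- start_top (a point): Centre of the top of the round green start button, 32 mm in diameter, at (-25, -105) mm in the sealer's frame; z points up. Pressed straight down.
- start (a joint): Travel of the start button in m: 0 up, 0.006 fully down (about 5 N). Springs back up when released.
- tape_roll: Loose brown tape roll lying flat, 92 mm in diameter, 48 mm high; origin at the centre of its underside. Leave alone.
- tag_bin: Loose yellow open bin with white tags, 85 x 105 mm, 55 mm high; origin at the centre of its underside. Leave alone.
- pen_cup: Loose grey cup, 64 mm in diameter, 75 mm high, with markers standing in it up to 111 mm; origin at the centre of its underside. Leave alone.

How it is judged:
By the outcome, as a careful person would: the job done as asked, in the order asked, and still so for the second after the job is handed in, with the robot touching nothing.
It also fails if it takes over 54 s, if anything falls off the work surface, if the arm or the gripper's body presses on something with over 40 N, if the wrist force passes 120 N, or if a joint passes its speed limit or range.

### The arm

A 7-joint arm with a two-finger parallel gripper is mounted at the origin on the work surface. World frame = base frame: x ahead of the robot, y to its left, z up, the work surface at z = 0. Lengths are in m, angles in degrees, forces in N, time in s.
With the tool pointing down it reaches from about 0.425 to 0.875 m from the base axis. Payload 4.7 kg.
Tool frame: the origin (TCP) lies midway between the tips of the shut fingers; the grasp point (between the pads) lies env.grip_point_offset behind it (env.grip_point_offset is the distance from the TCP to the grasp point, in m); x points along the fingers, y is the direction in which the jaws open and shut, and the axes are right-handed (so a half turn about x gives the same grasp; the last joint's range is limited). The gripper opens to 87 mm and grips with 3 to 60 N. Pads are 19 mm wide; open, the fingers measure 117 mm over their backs; the gripper's body (75 mm by 190 mm) begins 51 mm behind the grasp point.
Start: joints at [71.396, 18.392, -4.016, 83.108, 1.295, 78.541, -3.26], TCP at [0.216, -0.613, 0.223] pointing down, gripper open.
Joint ranges: [-163.93, 163.93], [-17.29, 119.83], [-79.2, 71.16], [3.27, 140.29], [-89.18, 269.18], [5.43, 117.66], [-154.24, 154.24]. Speed limits (degrees/s): [147.25, 147.25, 180, 180, 180, 180, 180].

### API

Orientations are given as [roll, pitch, yaw] about the fixed x, y, z axes, in that order (R = Rz(yaw) Ry(pitch) Rx(roll)).
In Python, from cell import readout, read_camera, camera_params, sign_off, spot_in, pinpoint, env gives the robot as it stands.
- The arm moves only by the shell command python3 -m pendant 'ROWS' [OPENING] [FORCE]. ROWS is a JSON object of lists of equal length, an entry for each row: "xyz": the shift along the world's x, y, z in m, a list of three; "turn": the turn about the world's z in rad. A call has 1 to 10 rows; each row shifts and turns the pose as measured when the row begins; what a row does not reach is not made up. A row lasts 1/8 s, in which the tool goes at most 62.5 mm and 10.7 degrees, less where a joint would pass 70% of its speed; a pose out of reach is approached as far as the arm can. A call is refused whole if a number of a shift passes 0.0625 or a number of a turn 0.188, either way. A call with a gripper value outside its range is refused whole. OPENING is the opening, from 0 (shut) to 1 (fully open), set as the call begins (- or left out, the last holds). The fingers move at their own pace and stop on an object; FORCE is the grip in N (left out, the last holds). Time passes only in rows, so rows that do not move let the fingers close. It gives the time, the measured TCP pose, the force and the opening at its end, in the units of the state.
- readout.get_obs(): the state, without advancing time (a new reading comes with each control period).
- read_camera(name): name is "side" or "top"; returns the picture (400x640x3 uint8, red, green, blue); there is no depth.
- camera_params(name): a dict with "fx", "fy", "cx", "cy" (pixels), "k1" (the pictures are not rectified: a ray, as slopes to the right and down, at radius r is drawn at 1 + k1 r^2 times it, then the intrinsics apply), "rvec" (rotation vector, rad) and "tvec" (3), from world to camera coordinates, as OpenCV has them. Camera axes: x right, y down, z forward; pixel columns grow to the right and rows downward; lengths in m; the calibration is good to about 2 mm. A picture is of the moment at which its call begins. camera_params takes no time and is no camera call.
- sign_off(): hands the job in, once; it reports no verdict.
Trained networks look in the newest picture that a camera, given by its name, has taken for a name from the list of things; names that differ only in an ending like _2 or _b are one class to them, and where a whole thing is asked for, a point or a joint stands for the part that bears it (a point fixed in the world has none). Each returns a list of dicts, best first, with "score" (0 to 1); they miss things now and then, are a little off and sometimes report something else, mostly with a low value. They report only what shows in the picture. A call takes as long as a camera call.
- spot_in(camera, name): "at" ([x, y, z] in m, in the coordinates of the camera as it stood for that picture, good to about 4 mm: the middle of the surface that is visible of it).
- pinpoint(camera, name): "at" ([x, y, z] in m, in the coordinates of the camera as it stood for that picture, good to about 4 mm: a listed point, or the origin of a listed thing).
The state is a dict: "time_s": time; "qpos": joint angles; "joint_velocities": joint speeds; "effort": joint torques, N m; "tool_pos": TCP position; "tool_rot": TCP orientation; "force": force on the tool from outside, world axes, zero at the start; "wrist_torque": the same for the moment, N m; "grip_width": finger opening in m.
Only numpy, scipy, OpenCV 4.12 (cv2) and the standard library are available. Lean on these libraries where they do the work, as an engineer would, in place of code of your own. Each camera call takes 0.05 s, during which the arm holds its last target.

## Working session

There is one attempt and no reset: what is moved stays moved. The work goes in short steps, Python scripts to look and compute and a shell command to move; the robot and the scene stay as the last step left them, time stands still between calls to the robot, and variables do not carry over. Pictures are saved under pics/ and viewed, and the job is handed in when it is done.

```bash
mkdir -p pics; ls; cat > h.py <<'E'
import numpy as np, cv2
from cell import readout, read_camera, camera_params, sign_off, spot_in, pinpoint, env
def Rt(c):
    p=camera_params(c); R=cv2.Rodrigues(np.array(p['rvec'],float))[0]; return R,np.array(p['tvec'],float).ravel()
def w(c,at):
    R,t=Rt(c); return R.T@(np.array(at)-t)
def save(c,n):
    im=read_camera(c); cv2.imwrite(f'pics/{n}.png',im[:,:,::-1]); return im
def px(c,P):
    p=camera_params(c);R,t=Rt(c);q=R@np.array(P)+t;x,y=q[0]/q[2],q[1]/q[2];s=1+p['k1']*(x*x+y*y)
    return p['fx']*x*s+p['cx'],p['fy']*y*s+p['cy']
E
python3 - <<'E'
from h import *
o=readout.get_obs();print(o['time_s'],o['tool_pos'],o['tool_rot'],o['grip_width'],o['force'],env.grip_point_offset)
for c in('top','side'):
    save(c,c+'0')
    for n in ('sealer','pivot','knob','start_top','tape_roll','tag_bin','pen_cup'):
        for d in pinpoint(c,n)[:2]: print(c,n,round(d['score'],2),w(c,d['at']).round(4))
print(readout.get_obs()['time_s'])
E
```

```text
pics
0.0 [ 0.21579792 -0.61255959  0.22146418] [-87.49176817  89.89227335 111.92210597] 0.08718575053968677 [-0.39965529 -0.11375327  0.25229499] 0.0187
top sealer 0.6 [ 0.5511  0.0096 -0.0023]
top pivot 0.84 [0.6106 0.029  0.0689]
top knob 0.55 [0.5478 0.1067 0.1109]
top start_top 0.68 [ 0.5006 -0.0815  0.0911]
top tape_roll 0.97 [ 0.6121  0.2526 -0.0012]
top tag_bin 0.64 [ 0.3981  0.1025 -0.0007]
top pen_cup 0.67 [ 0.5048 -0.2392 -0.0019]
side sealer 0.82 [ 0.5507  0.0137 -0.0033]
side pivot 0.89 [0.6102 0.0305 0.0728]
side knob 0.78 [0.5488 0.1035 0.1104]
side start_top 0.64 [ 0.5034 -0.079   0.0945]
side tape_roll 0.87 [6.039e-01 2.573e-01 3.000e-04]
side tag_bin 0.55 [ 3.990e-01  1.029e-01 -3.000e-04]
0.8
```

View pics/top0.png

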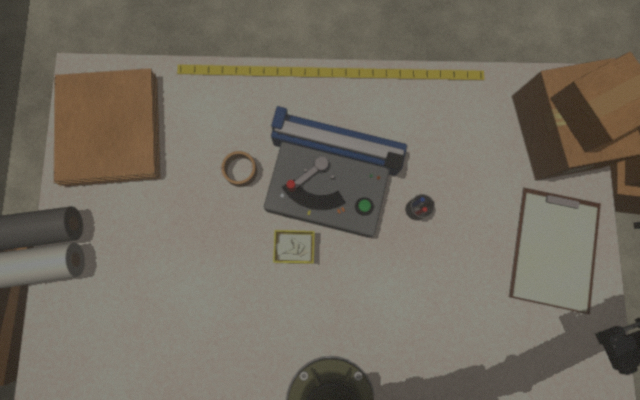

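View pics/side0.png

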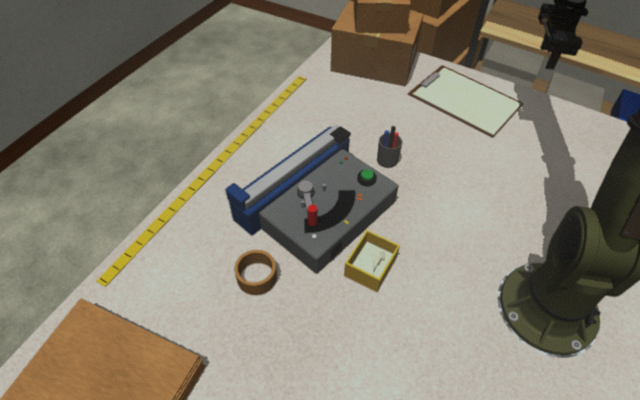

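```bash
python3 - <<'E'
from h import *
from scipy.optimize import least_squares
L={'s':(0,0,0),'p':(55,30,70),'b':(-25,-105,93)}
a=.65
L['k']=(55-100*np.cos(a),30+100*np.sin(a),112)
M=[('s',(.5509,.0117)),('p',(.6104,.0297)),('k',(.5483,.105)),('b',(.502,-.0803))]
def f(v): 
    c,s=np.cos(v[2]),np.sin(v[2]); return np.ravel([ (v[0]+c*L[n][0]*1e-3-s*L[n][1]*1e-3-m[0], v[1]+s*L[n][0]*1e-3+c*L[n][1]*1e-3-m[1]) for n,m in M])
r=least_squares(f,[.55,0.01,0],x_scale=[.01,.01,.1]);v=r.x;print(v,np.degrees(v[2]),r.fun.round(4))
c,s=np.cos(v[2]),np.sin(v[2])
T=lambda x,y:(v[0]+c*x-s*y,v[1]+s*x+c*y)
print('pivot',T(.055,.03),'btn',T(-.025,-.105))
for q in (0,.3,.65,1,1.3):
    A=np.pi-.65+q; print(q,'knob',np.round(T(.055+.1*np.cos(A),.03+.1*np.sin(A)),4))
for P in [(*T(.055,.03),.095),(*T(-.025,-.105),.09),(*T(.055-.1*np.cos(.65),.03+.1*np.sin(.65)),.134)]: print(px('top',P),px('side',P))
E
```

```text
[ 0.55066465  0.01307945 -0.24112422] -13.815400164260453 [-0.0002  0.0014  0.0008 -0.0006  0.0001  0.0019 -0.0007 -0.0026]
pivot (np.float64(0.6112373396966213), np.float64(0.029077858054685157)) btn (np.float64(0.5013144752437131), np.float64(-0.0829130517124363))
0 knob [0.5484 0.1069]
0.3 knob [0.5282 0.0848]
0.65 knob [0.5141 0.053 ]
1 knob [0.5118 0.0182]
1.3 knob [ 0.5195 -0.0107]
(np.float64(321.5277726712917), np.float64(162.71146326132813)) (np.float64(305.71279189446193), np.float64(185.22039782238423))
(np.float64(364.6347955669777), np.float64(205.30675479070513)) (np.float64(367.52889167070015), np.float64(173.76221482986642))
(np.float64(290.4019827229695), np.float64(183.06559756051993)) (np.float64(312.1536802143662), np.float64(207.3377817630454))
```

```bash
cat >> h.py <<'E'
from scipy.spatial.transform import Rotation as Ro
def st():
    o=readout.get_obs();R=Ro.from_euler('xyz',o['tool_rot'],degrees=True).as_matrix()
    print('t',round(o['time_s'],2),'tcp',np.round(o['tool_pos'],4),'ydir',np.degrees(np.arctan2(R[1,1],R[0,1])).round(1),'down',R[:,0].round(3),'F',np.round(o['force'],1),'q',np.round(o['qpos'],0),'g',round(o['grip_width'],4))
E
python3 -c "from h import *;st()"
python3 -m pendant '{"xyz":[[0,0,0.04],[0,0,0.04],[0,0,0]],"turn":[0,0,0]}' 0
```

```text
t 0.8 tcp [ 0.216  -0.6131  0.2226] ydir -70.6 down [ 0. -0. -1.] F [-0.3  0.1 -0.6] q [71. 18. -4. 83.  1. 79. -3.] g 0.0869
time_s: 1.18
tool_pos: [0.2157, -0.6124, 0.304]
tool_rot: [-86.6, 89.9, 112.8]
force: [0.1, -0.1, 0.3]
grip_width: 0.0645
```

```bash
python3 -m pendant '{"xyz":[[0.022,0.045,0],[0.022,0.045,0],[0.022,0.045,0],[0.022,0.045,0],[0.022,0.045,0],[0.022,0.045,0],[0.022,0.045,0],[0.022,0.045,0]],"turn":[-0.07,-0.07,-0.07,-0.07,-0.07,-0.07,-0.07,-0.07]}' 0; python3 -c "from h import *;st()"
```

```text
time_s: 2.17
tool_pos: [0.3902, -0.2419, 0.2943]
tool_rot: [-49.9, 89.4, 115.9]
force: [0.1, -1.0, -0.0]
grip_width: 0.0003
t 2.17 tcp [ 0.3902 -0.2419  0.2943] ydir -104.2 down [-0.005  0.01  -1.   ] F [ 0.1 -1.  -0. ] q [ 51.  -6. -21. 101.  -2.  85. -73.] g 0.0003
```

```bash
python3 -m pendant '{"xyz":[[0.022,0.045,0],[0.022,0.045,0],[0.022,0.045,0],[0.022,0.045,0],[0.022,0.045,0],[0.022,0.045,0]],"turn":[-0.07,-0.07,-0.07,-0.07,-0.07,-0.07]}' 0; python3 -c "from h import *;st()"
```

```text
time_s: 2.92
tool_pos: [0.5225, 0.0374, 0.2888]
tool_rot: [-27.5, 89.3, 113.3]
force: [0.5, -0.0, -0.1]
grip_width: 0.0004
t 2.92 tcp [0.5225 0.0374 0.2888] ydir -129.2 down [-0.005  0.011 -1.   ] F [ 0.5 -0.  -0.1] q [  34.    4.  -43.   94.    2.   84. -138.] g 0.0004
```

```bash
python3 -m pendant '{"xyz":[[0.01,0.016,0],[0.01,0.016,0],[0.01,0.016,0],[0.01,0.016,0],[0.01,0.016,0],[0.01,0.018,0],[0,0,-0.02],[0,0,-0.02],[0,0,0]],"turn":[0.17,0.17,0.17,0.17,0.17,0.17,0.17,0.17,0]}' 0; python3 -c "from h import *;st()"
```

```text
time_s: 4.05
tool_pos: [0.5802, 0.1442, 0.2378]
tool_rot: [-25.1, 88.6, -163.4]
force: [0.8, -0.4, 1.2]
grip_width: 0.0006
t 4.05 tcp [0.5802 0.1442 0.2378] ydir -48.3 down [-0.023 -0.007 -1.   ] F [ 0.8 -0.4  1.2] q [ 27.  21. -55.  87.  17.  83. -77.] g 0.0006
```

```bash
python3 -m pendant '{"xyz":[[0,-0.002,-0.03],[0,-0.002,-0.03],[0,-0.002,-0.03],[0,0,-0.025],[0,0,-0.018],[0,0,0]],"turn":[0,0,0,0,0,0]}' 0; python3 - <<'E'
from h import *
st();save('top','t1');save('side','s1')
import cv2
a=cv2.imread('pics/top0.png')
a=cv2.imread('pics/t1.png')[100:260,220:440];b=cv2.imread('pics/s1.png')[110:310,190:430]
cv2.imwrite('pics/c1.png',np.hstack([cv2.resize(a,(400,300)),cv2.resize(b,(400,300))]))
E
```

```text
time_s: 4.8
tool_pos: [0.5818, 0.1369, 0.1038]
tool_rot: [-19.9, 88.8, -159.4]
force: [-0.3, -0.9, -0.2]
grip_width: 0.0004
t 4.8 tcp [0.5818 0.1369 0.1038] ydir -49.5 down [-0.019 -0.007 -1.   ] F [-0.3 -0.9 -0.2] q [ 25.  26. -52.  97.  22.  69. -81.] g 0.0004
```

View pics/c1.png

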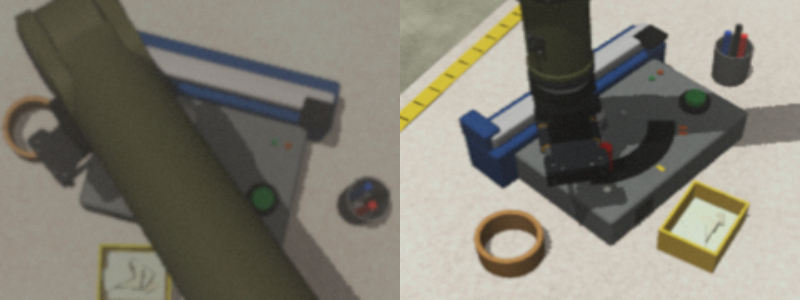

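```bash
cat >> h.py <<'E'
PV=np.array([.6112,.0291]);TH=-.2411
def lev():
    "lever angle implied by tcp if the finger side touches the knob"
    o=readout.get_obs();p=np.array(o['tool_pos'][:2]);d=p-PV;r=np.hypot(*d)
    a=np.arctan2(d[1],d[0])
    return ((a+np.arcsin(min(1,.0205/r))-(np.pi-.65+TH)+np.pi)%(2*np.pi)-np.pi),r
E
python3 - <<'E'
from h import *
print(lev())
prev=None
for q in np.arange(-.1,1.36,.1):
    A=np.pi-.65+TH+q;R=np.array([np.cos(A),np.sin(A)]);T=np.array([-R[1],R[0]])
    P=PV+.1*R-.0205*T;print(round(q,2),P.round(4),'' if prev is None else (P-prev).round(4));prev=P
E
```

```text
(np.float64(-0.24060650422094776), np.float64(0.1120531567889832))
-0.1 [0.5736 0.124 ] 
0.0 [0.5643 0.1198] [-0.0093 -0.0042]
0.1 [0.5555 0.1146] [-0.0088 -0.0051]
0.2 [0.5472 0.1086] [-0.0083 -0.006 ]
0.3 [0.5396 0.1018] [-0.0076 -0.0068]
0.4 [0.5327 0.0943] [-0.0069 -0.0075]
0.5 [0.5266 0.0862] [-0.0061 -0.0082]
0.6 [0.5213 0.0774] [-0.0053 -0.0087]
0.7 [0.5169 0.0682] [-0.0044 -0.0092]
0.8 [0.5135 0.0586] [-0.0034 -0.0096]
0.9 [0.511  0.0487] [-0.0025 -0.0099]
1.0 [0.5096 0.0386] [-0.0015 -0.0101]
1.1 [0.5091 0.0284] [-0.0004 -0.0102]
1.2 [0.5097 0.0182] [ 0.0006 -0.0102]
1.3 [0.5113 0.0081] [ 0.0016 -0.0101]
```

```bash
python3 -m pendant '{"xyz":[[-0.009,-0.009,0],[-0.008,-0.007,0],[-0.009,-0.005,0],[-0.008,-0.006,0],[-0.008,-0.007,0]],"turn":[0,0,0.05,0.1,0.1]}' 0; python3 -c "from h import *;st();print(lev())"
```

```text
time_s: 5.52
tool_pos: [0.5427, 0.1058, 0.1099]
tool_rot: [-16.2, 89.8, -140.9]
force: [-0.0, 1.1, 0.0]
grip_width: 0.0005
t 5.53 tcp [0.5427 0.1058 0.1099] ydir -34.7 down [-0.002 -0.002 -1.   ] F [-0.   1.1  0. ] q [ 35.  21. -57. 103.  19.  67. -63.] g 0.0005
(np.float64(0.2500920878118067), np.float64(0.10287753639598934))
```

```bash
python3 -m pendant '{"xyz":[[-0.008,-0.008,-0.001],[-0.007,-0.008,-0.001],[-0.006,-0.008,-0.001],[-0.005,-0.009,-0.001],[-0.004,-0.009,-0.001],[-0.003,-0.010,-0.001]],"turn":[0.1,0.1,0.1,0.1,0.1,0.1]}' 0; python3 -c "from h import *;st();print(lev());save('side','s2')"
```

```text
time_s: 6.28
tool_pos: [0.5129, 0.0596, 0.1098]
tool_rot: [123.6, 88.8, 34.6]
force: [-0.8, 1.9, 1.1]
grip_width: 0.0004
t 6.28 tcp [0.5129 0.0596 0.1098] ydir 1.0 down [ 0.017  0.012 -1.   ] F [-0.8  1.9  1.1] q [ 51.  17. -67. 109.  17.  64. -22.] g 0.0004
(np.float64(0.7908757068829706), np.float64(0.10290477184579601))
```

View pics/s2.png

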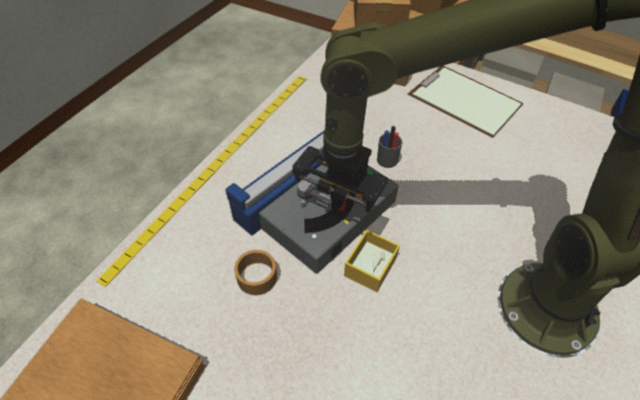

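```bash
python3 -m pendant '{"xyz":[[-0.002,-0.010,-0.002],[-0.001,-0.010,-0.002]],"turn":[0,0]}' 0; python3 -c "from h import *;st();print(lev())"
```

```text
time_s: 6.58
tool_pos: [0.51, 0.0368, 0.1061]
tool_rot: [115.5, 88.8, 26.4]
force: [0.4, 1.3, 1.3]
grip_width: 0.0003
t 6.58 tcp [0.51   0.0368 0.1061] ydir 0.9 down [ 0.019  0.009 -1.   ] F [0.4 1.3 1.3] q [ 53.  16. -67. 110.  16.  63. -19.] g 0.0003
(np.float64(1.0187710311853966), np.float64(0.10153448287288645))
```

```bash
python3 -m pendant '{"xyz":[[0,-0.008,0],[0,-0.007,0]],"turn":[0.08,0.08]}' 0; python3 -c "from h import *;st();print(lev())"; python3 -m pendant '{"xyz":[[0.0005,-0.004,0]],"turn":[0.05]}' 0; python3 -c "from h import *;st();print(lev())"
```

```text
time_s: 6.82
tool_pos: [0.5093, 0.0242, 0.1061]
tool_rot: [125.0, 88.6, 45.2]
force: [2.0, 3.3, -0.3]
grip_width: 0.0003
t 6.83 tcp [0.5093 0.0242 0.1061] ydir 10.2 down [ 0.017  0.017 -1.   ] F [ 2.   3.3 -0.3] q [ 57.  17. -69. 110.  17.  63.  -8.] g 0.0003
(np.float64(1.1415574103002832), np.float64(0.10198509076636103))
time_s: 6.95
tool_pos: [0.5096, 0.0195, 0.1059]
tool_rot: [125.3, 88.6, 48.4]
force: [1.0, 0.0, 1.2]
grip_width: 0.0001
t 6.95 tcp [0.5096 0.0195 0.1059] ydir 13.1 down [ 0.016  0.018 -1.   ] F [1.  0.  1.2] q [ 58.  17. -69. 110.  17.  64.  -5.] g 0.0001
(np.float64(1.1878591717541749), np.float64(0.10208910015139532))
```

```bash
for i in 1 ; do python3 -m pendant '{"xyz":[[0.0005,-0.004,0]],"turn":[0]}' 0; python3 -c "from h import *;print(lev())"; python3 -m pendant '{"xyz":[[0.0005,-0.003,0]],"turn":[0]}' 0;  python3 -c "from h import *;st();print(lev());save('side','s3')"; done
```

```text
time_s: 7.08
tool_pos: [0.51, 0.0149, 0.1058]
tool_rot: [125.7, 88.6, 48.8]
force: [1.2, 0.8, -0.3]
grip_width: 0.0005
(np.float64(1.2325502655685945), np.float64(0.1022143641123622))
time_s: 7.2
tool_pos: [0.5103, 0.0113, 0.1056]
tool_rot: [126.8, 88.7, 49.7]
force: [-0.7, 5.6, -0.2]
grip_width: 0.0004
t 7.2 tcp [0.5103 0.0113 0.1056] ydir 12.9 down [ 0.015  0.018 -1.   ] F [-0.7  5.6 -0.2] q [ 58.  18. -69. 110.  17.  64.  -5.] g 0.0004
(np.float64(1.266729350358517), np.float64(0.10245470407396987))
```

View pics/s3.png

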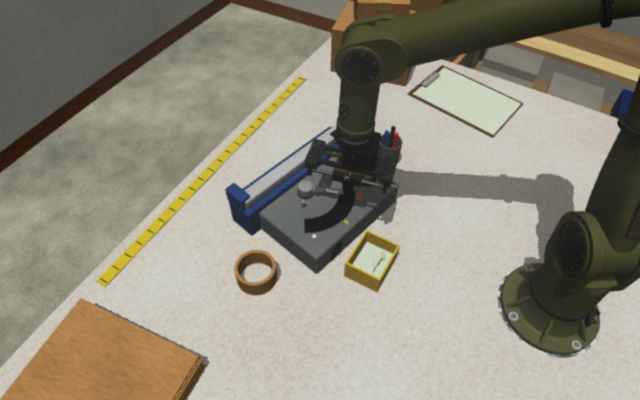

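```bash
python3 -m pendant '{"xyz":[[0,0.012,0],[0,0.015,0],[0,0,0.04],[0,0,0.05],[-0.01,0.02,0.05],[-0.02,0.04,0.02],[-0.02,0.04,0]],"turn":[0,0,0,0,0,0,0]}' 0; python3 - <<'E'
from h import *
st();save('side','s4');save('top','t4')
for c in('top','side'):
    for n in ('knob','pivot','start_top'):
        for d in pinpoint(c,n)[:1]: print(c,n,round(d['score'],2),w(c,d['at']).round(4))
a=cv2.imread('pics/t4.png')[100:260,220:440];b=cv2.imread('pics/s4.png')[110:310,190:430]
cv2.imwrite('pics/c4.png',np.hstack([cv2.resize(a,(400,300)),cv2.resize(b,(400,300))]))
E
```

```text
time_s: 8.12
tool_pos: [0.4578, 0.1459, 0.2694]
tool_rot: [137.0, 88.6, 59.9]
force: [0.4, -0.7, 0.8]
grip_width: 0.0004
t 8.12 tcp [0.4578 0.1459 0.2694] ydir 13.0 down [ 0.012  0.021 -1.   ] F [ 0.4 -0.7  0.8] q [ 64. -10. -75. 101. -11.  81.   4.] g 0.0004
top knob 0.82 [ 0.5169 -0.0103  0.1149]
top pivot 0.6 [0.6119 0.0259 0.0676]
top start_top 0.61 [ 0.4995 -0.0778  0.0912]
side knob 0.58 [ 0.5222 -0.0093  0.1092]
side pivot 0.84 [0.6076 0.0292 0.0699]
side start_top 0.53 [ 0.5065 -0.0813  0.0951]
```

View pics/c4.png

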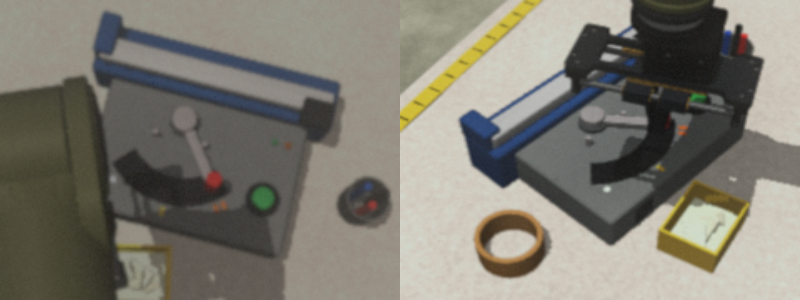

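```bash
python3 -m pendant '{"xyz":[[0.009,-0.045,0],[0.009,-0.045,0],[0.009,-0.045,0],[0.009,-0.045,0],[0.008,-0.04,0],[0,0,0]],"turn":[0,0,0,0,0,0]}' 0; python3 -c "from h import *;st()"
```

```text
time_s: 9.28
tool_pos: [0.5023, -0.0896, 0.2642]
tool_rot: [160.2, 88.1, 82.6]
force: [-0.8, 0.2, 0.8]
grip_width: 0.0005
t 9.28 tcp [ 0.5023 -0.0896  0.2642] ydir 12.4 down [ 0.004  0.033 -0.999] F [-0.8  0.2  0.8] q [ 71.   5. -64.  97.   2.  81.  18.] g 0.0005
```

```bash
python3 -m pendant '{"xyz":[[0,0.004,-0.04],[0,0.003,-0.04],[0,0.002,-0.04],[0,0,-0.03],[0,0,-0.004],[0,0,0]],"turn":[0,0,0,0,0,0]}' 0; python3 - <<'E'
from h import *
st();save('side','s5')
cv2.imwrite('pics/c5.png',cv2.resize(cv2.imread('pics/s5.png')[110:260,260:460],(800,600),interpolation=cv2.INTER_CUBIC))
E
```

```text
time_s: 10.02
tool_pos: [0.5018, -0.0795, 0.1041]
tool_rot: [165.1, 87.5, 87.3]
force: [0.6, 0.3, 0.3]
grip_width: 0.0004
t 10.03 tcp [ 0.5018 -0.0795  0.1041] ydir 12.1 down [ 0.002  0.043 -0.999] F [0.6 0.3 0.3] q [ 64.  16. -62. 109.  13.  64.   9.] g 0.0004
```

View pics/c5.png

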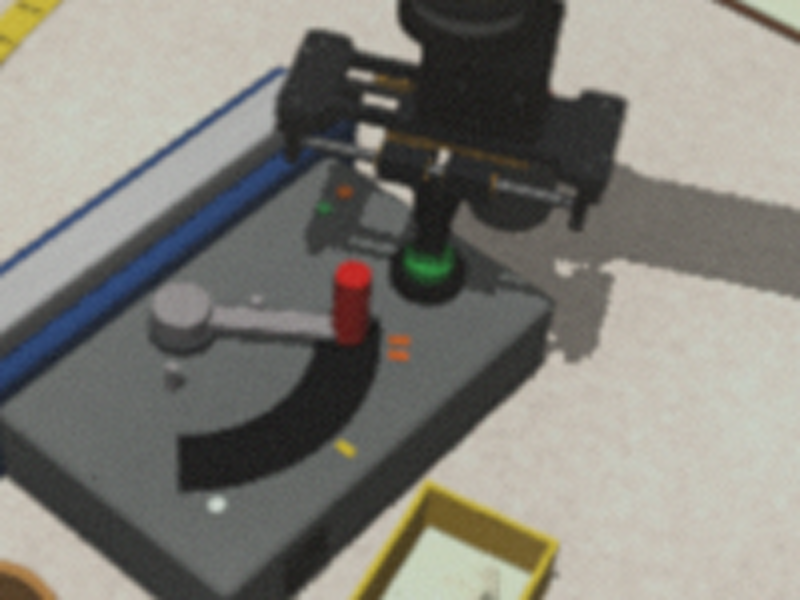

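Crop shows the lever at the two orange bars (knob around 350,300) and the fingers centred over the green button (430,265). Pressing now.

```bash
for i in 1 2; do python3 -m pendant '{"xyz":[[0,-0.0005,-0.004]],"turn":[0]}' 0; done; python3 -m pendant '{"xyz":[[0,0,-0.003]],"turn":[0]}' 0;python3 -m pendant '{"xyz":[[0,0,-0.002]],"turn":[0]}' 0
```

```text
time_s: 10.2
tool_pos: [0.5031, -0.0804, 0.1016]
tool_rot: [161.3, 87.6, 83.4]
force: [0.7, 0.5, -0.0]
grip_width: 0.0004
time_s: 10.32
tool_pos: [0.5037, -0.0814, 0.0982]
tool_rot: [159.2, 87.6, 81.3]
force: [0.2, 0.9, 0.3]
grip_width: 0.0007
time_s: 10.45
tool_pos: [0.5039, -0.0816, 0.0954]
tool_rot: [158.3, 87.6, 80.3]
force: [0.2, 0.5, -0.4]
grip_width: 0.0006
time_s: 10.58
tool_pos: [0.504, -0.0817, 0.0933]
tool_rot: [158.0, 87.7, 80.1]
force: [-0.2, -0.8, 0.7]
grip_width: 0.0004
```

```bash
for i in 1 2 3; do python3 -m pendant '{"xyz":[[0,0,-0.002]],"turn":[0]}' 0 | grep -E 'pos|force'; done
```

```text
tool_pos: [0.5041, -0.0817, 0.0914]
force: [-1.0, -0.3, 1.5]
tool_pos: [0.5041, -0.0817, 0.0895]
force: [-1.1, -0.7, 4.2]
tool_pos: [0.5041, -0.0817, 0.0876]
force: [-1.5, 0.5, 4.1]
```

```bash
for i in 1 2; do python3 -m pendant '{"xyz":[[0,0,-0.002]],"turn":[0]}' 0 | grep -E 'pos|force'; done
```

```text
tool_pos: [0.5042, -0.0817, 0.0863]
force: [-5.5, -0.2, 19.9]
tool_pos: [0.5042, -0.0818, 0.0861]
force: [-10.5, -0.0, 26.3]
```

```bash
python3 - <<'E'
from h import *
st();save('side','s6')
cv2.imwrite('pics/c6.png',cv2.resize(cv2.imread('pics/s6.png')[150:210,330:410],(800,600),interpolation=cv2.INTER_CUBIC))
E
```

```text
t 11.2 tcp [ 0.5042 -0.0818  0.0861] ydir 12.0 down [ 0.005  0.038 -0.999] F [-10.5  -0.   26.3] q [ 62.  17. -61. 110.  15.  62.   7.] g 0.0004
```

View pics/c6.png

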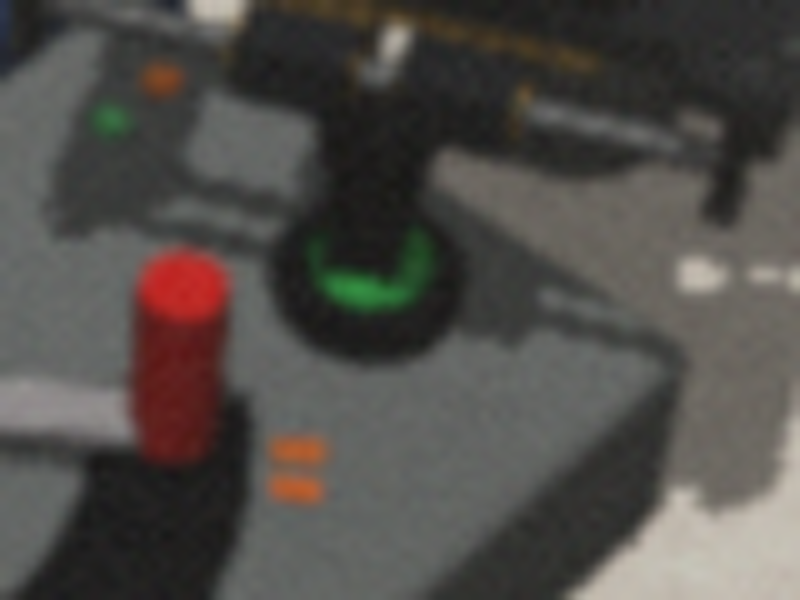

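```bash
python3 -m pendant '{"xyz":[[-0.002,0,0.0015],[-0.0015,0,0]],"turn":[0,0]}' 0 | grep -E 'pos|force'; for i in 1 2 3; do python3 -m pendant '{"xyz":[[0,0,-0.002]],"turn":[0]}' 0 | grep -E 'pos|force'; done
```

```text
tool_pos: [0.5038, -0.0817, 0.0895]
force: [2.1, 0.2, 2.8]
tool_pos: [0.5039, -0.0817, 0.0876]
force: [-1.6, 0.2, 5.4]
tool_pos: [0.504, -0.0817, 0.0862]
force: [-5.6, -0.3, 21.7]
tool_pos: [0.504, -0.0818, 0.086]
force: [-9.6, 0.4, 30.4]
```

```bash
python3 -m pendant '{"xyz":[[0,0,0.001],[-0.006,0,-0.001],[-0.005,0,-0.002]],"turn":[0,0,0]}' 0 | grep -E 'pos|force'; for i in 1 2 3; do python3 -m pendant '{"xyz":[[-0.001,0,-0.002]],"turn":[0]}' 0 | grep -E 'pos|force'; done
```

```text
tool_pos: [0.4979, -0.0817, 0.0864]
force: [7.7, -0.5, 11.9]
tool_pos: [0.4981, -0.0818, 0.0862]
force: [-5.9, -0.2, 23.7]
tool_pos: [0.498, -0.0817, 0.0861]
force: [-4.8, 1.1, 23.4]
tool_pos: [0.498, -0.0817, 0.0862]
force: [-3.7, 0.7, 21.1]
```

```bash
python3 -m pendant '{"xyz":[[0,0,0.004],[0,0,0.006],[0,0,0.02],[0,0,0.05],[0,0,0.05],[0,0,0.03],[0,-0.04,0],[0,-0.05,0],[0,-0.05,0],[0,-0.05,0]],"turn":[0,0,0,0,0,0,0,0,0,0]}' 0; python3 -m pendant '{"xyz":[[0,-0.05,0],[0,-0.05,0],[0,0,0]],"turn":[0,0,0]}' 0; python3 - <<'E'
from h import *
st();save('side','s7');save('top','t7')
for c in('top','side'):
    for n in ('knob','start_top','tape_roll','tag_bin','pen_cup'):
        for d in pinpoint(c,n)[:1]: print(c,n,round(d['score'],2),w(c,d['at']).round(4))
a=cv2.imread('pics/t7.png')[100:280,200:440];b=cv2.imread('pics/s7.png')[110:310,190:430]
cv2.imwrite('pics/c7.png',np.hstack([cv2.resize(a,(400,300)),cv2.resize(b,(400,300))]))
E
```

```text
time_s: 13.88
tool_pos: [0.492, -0.27, 0.2546]
tool_rot: [141.8, 88.1, 64.5]
force: [0.3, -0.3, 1.2]
grip_width: 0.0007
time_s: 14.25
tool_pos: [0.4879, -0.3781, 0.2548]
tool_rot: [147.0, 88.0, 69.3]
force: [0.1, -0.7, 0.7]
grip_width: 0.0001
t 14.25 tcp [ 0.4879 -0.3781  0.2548] ydir 12.2 down [ 0.012  0.032 -0.999] F [ 0.1 -0.7  0.7] q [ 78.  22. -55.  83.  16.  84.  36.] g 0.0001
top knob 0.71 [ 0.5207 -0.0079  0.1126]
top start_top 0.65 [ 0.5013 -0.0808  0.0906]
top tape_roll 0.87 [ 0.6111  0.2511 -0.0019]
top tag_bin 0.86 [0.3948 0.102  0.001 ]
top pen_cup 0.8 [ 5.076e-01 -2.354e-01 -2.000e-04]
side knob 0.64 [ 0.5236 -0.0084  0.1089]
side start_top 0.54 [ 0.5063 -0.0779  0.096 ]
side tape_roll 0.73 [0.6079 0.252  0.0009]
side tag_bin 0.85 [ 0.4007  0.1002 -0.0011]
side pen_cup 0.58 [ 0.5069 -0.2374 -0.0032]
```

View pics/c7.png

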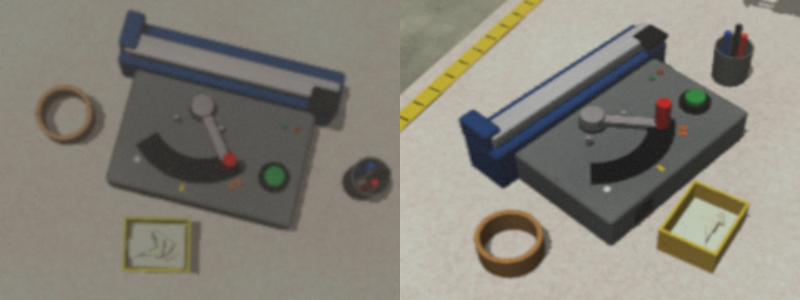

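The lever rests at the two orange bars, the button is up, and the roll, bin and cup stand where they were.

```bash
python3 -c "from h import *;print(sign_off())"
```

```text
the job is handed in; nothing more can be done
None
```

The lever is at its second stop and the start button has been pressed fully down and released. I handed the job in at about 15 s; the sign-off reports no verdict.

- **Lever:** I pushed the knob with shut fingers through the first detent to the second stop, with no more than about 6 N showing in the readings. Afterwards, with the arm clear, both cameras put the knob within about 5 mm of where it should be at 1.30 rad, next to the two orange bars. I pressed the button only after seeing that.
- **Button:** It stopped hard at a tip height of 0.086 m, about 6 mm below first contact. The stop was at the same height when I moved the tip 6 mm sideways. The pictures then showed it back up.
- **Force on the button:** The force at the stop reached about 30 N upwards on the fingertips, well above the roughly 5 N it needs. While repositioning at the bottom I let it rise partly, about halfway on one press, and pressed again, so it was not one clean stroke.
- **Loose items:** The tape roll, tag bin and pen cup measured within about 6 mm of their first positions, close to the networks' own error. In the pictures all three are standing undisturbed.

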